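# Draw the folding plate out on the wrapping stand and wedge it tight

### The job

On the wooden wrapping stand a thin metal folding plate has been left pushed back under the stand's shelf: press down on it and slide it out along the stand until its front edge is against the front stop. Then take the wooden wedge from on top of the shelf, set it down narrow end towards the stop in the gap between the plate and the slanting rail, and drive it towards the stop until it jams and holds the plate tight and square against both the opposite rail and the stop. Leave the wedge standing in the gap, let go, and do not disturb the soap bar, the soap box or the iron weight beside the stand.

Things in the scene. Friction and masses are not known exactly. Their poses are not given: they have to be found in the camera images.
- stand: Fixed wooden wrapping stand, 349 long (x) x 160 wide (y). Origin: on the counter surface, under the inner face of the front stop, on the centre line; x points from the stop back under the shelf, y to the left rail, z up. Base board top at z = 12 mm. The front stop lies just before x = 0, 12 mm thick, top at z = 22. All x, y, z below in mm in this frame.
- left_rail (a point): Inner face of the straight left rail, at y = +55, beside the stop (x = 0), at the rail's top, z = 18. The rail runs along x from the stop to the back.
- right_rail (a point): Inner face of the slanting right rail at its front end, x = 0, y = -51.3, at its top, z = 26. The face slants outward to y = -70.6 at x = 138, where the rail ends (slope 0.14); the rail's outer side is at y = -80.
- shelf_edge (a point): Middle of the shelf's front edge, at its underside: x = 138, y = 0, z = 180. The shelf roofs the stand from x = 138 to 337, is 164 wide, 15 thick (top at z = 195), on cheeks at y = 66 to 80 either side from x = 170 back, with a closed back at x = 325. Two soap bars are fixed on its top behind x = 245, 46 high.
- plate: Loose aluminium folding plate with fine fold lines, 170 (x) x 100 (y) x 5 mm, 100 to 200 g, flat on the base board. Origin: centre of its underside; axes as the stand's. At the start its front edge is 120 to 148 from the stop, 1 to 7 off the left rail. It slides easily (friction 0.3); a fingertip pressing 10 to 16 N carries it along. Home: origin at x = 85, y = 5, z = 12 in the stand's frame.
- plate_front (a point): Middle of the plate's front edge (the edge nearest the stop), half-way up its thickness.
- plate_left_front (a point): On the plate's left edge (towards the left rail), 10 mm behind its front corner, half-way up the thickness.
- plate_left_rear (a point): On the plate's left edge, 10 mm before its rear corner, half-way up the thickness.
- wedge: Loose pale wooden wedge, 50 g, at first standing on the shelf. Origin: centre of its underside. Tapered part 80 long (x), 24 high: 8 wide at the narrow end (x = -40), 19 at the other; side y = +6 is straight (goes against the plate), the other slants from y = -2 to -13 like the rail. On top a parallel grip rib, 46 (x) x 12 (y), from z = 24 to 45, centred.
- wedge_tip (a point): Middle of the wedge's narrow end, at its underside (x = -40, y = 2 of the wedge). With the plate home, the wedge jams with its origin near x = 52, y = -51, z = 12 in the stand's frame, turned as the stand; set down 40 mm further back it has about 5.5 mm of side play. A push of about 14 N jams it.
- soap_bar: Bystander: loose wrapped bar of soap, 55 x 83 x 48 mm, on the counter beside the stand's slanting rail. Origin: centre of its underside.
- soap_box: Bystander: loose small soap box, 60 x 90 x 34 mm, on the counter beside the stand's right cheek. Origin: centre of its underside.
- iron_weight: Bystander: loose dark iron scale weight with a knob, 54 mm across, 50 high, on the counter beside the stand's left rail. Origin: centre of its underside.

How it is judged:
On the way, in this order (a step that is already met when the one before it is completed fails the run):
1. the plate is drawn out, its front edge within 4 mm of the stop (x of plate_front in the frame of stand below 0.004 m and z of plate_front in the frame of stand below 0.02 m), for 0.2 s.
2. the wedge stands in the gap, driven in until it is tight (narrow end within 22 mm of the stop) (x of wedge_tip in the frame of stand below 0.022 m and z of wedge_tip in the frame of stand below 0.016 m), for 0.2 s.
At the end, for the whole second after the job is handed in: plate flat, front edge within 4 mm of the stop, left edge within 3 mm of the left rail at both ends; wedge upright on the base board (within 4 mm) between plate and right rail, narrow end within 22 mm of the stop; both at rest (all of step 1 and angle between plate's own z axis and vertical below 0.03 rad and y of each of plate_left_front, plate_left_rear in the frame of stand above 0.052 m and x of wedge_tip in the frame of stand between 0 and 0.022 m and y of wedge_tip in the frame of stand between -0.056 and -0.043 m and z of wedge in the frame of stand below 0.016 m and angle between wedge's own z axis and vertical below 0.08 rad and linear speed of each of plate, wedge below 0.01 m/s); the robot touches nothing.
It fails at once if a bystander is moved by more than 20 mm (distance of any of soap_bar, soap_box, iron_weight from where it was at the start of the episode above 0.02 m).
It also fails if it takes over 62 s, if anything falls off the work surface, if the arm or the gripper's body presses on something with over 40 N, if the wrist force passes 120 N, or if a joint passes its speed limit or range.

### The arm

A 6-joint arm with a two-finger parallel gripper is mounted at the origin on a cart in front of the work surface, level with it; the furniture and walls round the work are solid. World frame = base frame: x ahead of the robot, y to its left, z up, the work surface at z = 0. Lengths are in m, angles in rad, forces in N, time in s.
With the tool pointing down it reaches from about 0.35 to 0.975 m from the base axis. Payload 4.9 kg.
Tool frame: the origin (TCP) lies between the finger pads; the fingertips stand 14 mm ahead of it and the grasp point (between the pads) lies 5 mm behind it (manip.tcp_to_tips is the distance from the TCP to the fingertips, in m); z points along the fingers, y is the line along which they close (so a half turn about z gives the same grasp; the last joint's range is limited). The gripper opens to 85 mm and grips with 20 to 120 N. Pads are 22 mm wide; open, the fingers measure 114 mm over their backs; the gripper's body (76 mm by 85 mm) begins 54 mm behind the grasp point. The pads swing forward as they close: fully open they stand 13 mm farther back than shut.
Start: joints at [1.02, 0.053, 1.613, -0, 1.476, -0.119], TCP at [0.262, 0.568, 0.245] pointing down, gripper open.
Joint ranges: [-3.01, 3.01], [-1.01, 2.22], [0.06, 2.58], [-1.02, 4.17], [0.09, 2.62], [-3.14, 3.14]. Speed limits (rad/s): [2.57, 2.57, 3.14, 3.14, 3.14, 3.14].

### API

Orientations are given as a unit quaternion [w, x, y, z].
In Python, from plant import manip gives the robot as it stands.
- The arm moves only by the tool servo_tool, never from a script. Its argument "moves" is a list that holds one entry, the list of rows, each a list of 7 numbers: the shift along the tool's x, y, z in mm, then the turn, a rotation vector about the tool's x, y, z in degrees, then the finger opening in mm, from 0 to 85.4. In form: [[[x, y, z, ax, ay, az, fingers], ...]]. A call has 1 to 12 rows; each row shifts and turns the commanded pose from where the row before left it, along the tool's axes as they then stand; what a row does not reach is not made up. A row lasts 1/8 s, in which the tool goes at most 62.5 mm and 10.7 degrees, less where a joint would pass 70% of its speed; a pose out of reach is approached as far as the arm can. A call with a gripper value outside its range is refused whole. The fingers move at their own pace and stop on an object; the grip force is fixed at half the most. Time passes only in rows, so rows that do not move let the fingers close. It gives the time, the measured TCP pose, the force, the opening and the grip force at its end, in the units of the state.
- manip.state(): the state, without advancing time (a new reading comes with each control period).
- manip.grab_frame(name): name is "side" or "top"; returns a dict with "image" (480x640x3 uint8, blue, green, red), "mtx" (3x3 intrinsics, pixels), "eye" and "rotation" of the camera in the world. Camera axes: x right, y down, z forward; pixel columns grow to the right and rows downward; lengths in m; the calibration is good to about 2 mm. A picture is of the moment at which its call begins. There is no depth.
- manip.job_done(): hands the job in; it is judged then, once.
The state is a dict: "time": time; "joint_pos": joint angles; "joint_vel": joint speeds; "joint_efforts": joint torques, N m; "tool_pos": TCP position; "tool_rot": TCP orientation; "contact_force": force on the tool from outside, world axes, zero at the start; "ft_torque": the same for the moment, N m; "gripper_width": opening from 0.0 (shut) to 1.0 (fully open); "grasp_force": force on a finger pad.
Only numpy, scipy, OpenCV 4.12 (cv2) and the standard library are available. Lean on these libraries where they do the work, as an engineer would, in place of code of your own. Each camera call takes 0.05 s, during which the arm holds its last target. There are 200 camera calls.

## Working session

There is one attempt and no reset: what is moved stays moved. The work goes in short steps, Python scripts to look and compute and a tool call to move; the robot and the scene stay as the last step left them, time stands still between calls to the robot, and variables do not carry over. Pictures are saved under pics/ and viewed, at most 10 in all, crops included, and the job is handed in when it is done.

Besides the shell and the picture viewer there is one more tool, called after "Emit:" in YAML: its name, and indented under it one key for each argument. servo_tool: Moves the arm, as the interface text tells. Its arguments: {"type":"object","properties":{"moves":{"type":"array"}},"required":["moves"]}

```bash
ls; mkdir -p pics; python3 - <<'E'
from plant import manip
import cv2
for n in("side","top"):
    f=manip.grab_frame(n); cv2.imwrite(f"pics/{n}0.png",f["image"]); print(n,f["mtx"].tolist(),f["eye"],f["rotation"])
s=manip.state();print(s)
E
```

```text
pics
side [[434.44840897948734, 0.0, 324.2894441636805], [0.0, 434.44840897948734, 236.00243538689588], [0.0, 0.0, 1.0]] [0.33094651 0.25449303 0.87781156] [ 0.08700109 -0.34801182  0.90289616 -0.23684826]
top [[599.8927747799279, 0.0, 318.60775864758733], [0.0, 599.8927747799279, 231.45893407590802], [0.0, 0.0, 1.0]] [ 0.5071019  -0.0350323   1.25850795] [-0.02953232  0.70691903 -0.70616479  0.02691867]
{'time': 0.1, 'joint_pos': array([ 1.02002223e+00,  5.32861302e-02,  1.61413454e+00,  2.92964659e-05,
        1.47599882e+00, -1.18998704e-01]), 'joint_vel': array([ 0.00143214, -0.00172837, -0.00300308, -0.0011517 ,  0.00030421,
        0.00097362]), 'joint_efforts': array([ 8.21790927e-04, -3.94903457e+01, -3.71363318e+01,  3.13789349e-05,
        3.91094713e-03,  3.11118708e-05]), 'tool_pos': array([0.26126638, 0.56719147, 0.24420209]), 'tool_rot': array([-3.13976960e-04,  2.14215881e-01,  9.76785914e-01, -8.57883513e-04]), 'contact_force': array([ 0.31236078,  0.12024498, -0.34278745]), 'ft_torque': array([ 0.02467291,  0.00966527, -0.03079964]), 'grasp_force': 0.0, 'gripper_width': 0.9994315743461225}
```

View pics/side0.png

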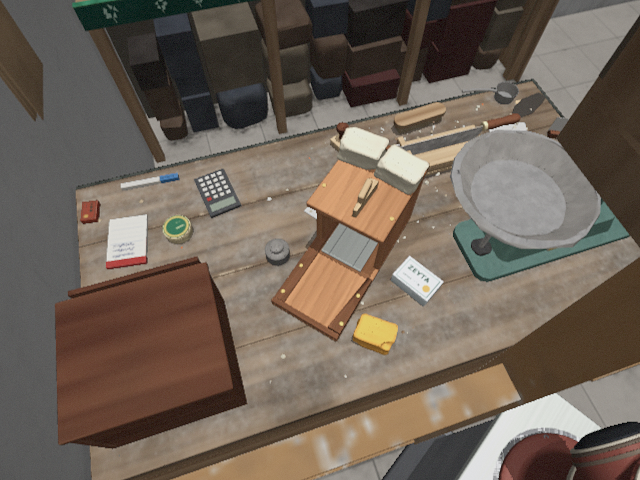

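View pics/top0.png

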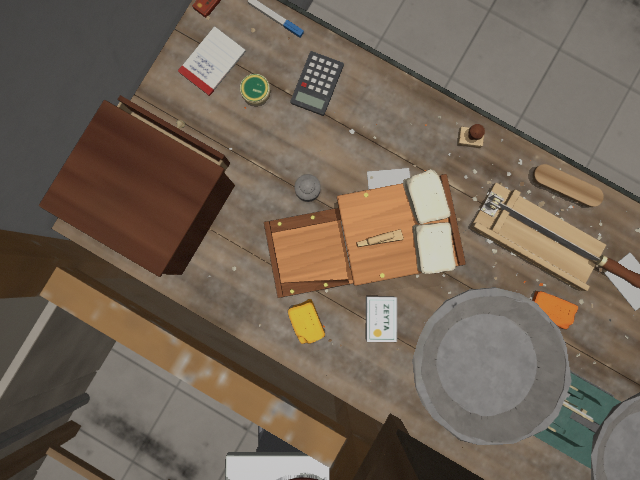

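The side view shows the stand with its stop at about (310,310) and the plate under the shelf at (350,245). The wedge is on the shelf at (365,195). The top view shows the stop along x≈275, the wedge at (380,238), the weight at (307,187), the soap bar at (307,322) and the box at (381,319). Next I'll enlarge both views.

```bash
cat > h.py <<'E'
import numpy as np,cv2
from scipy.spatial.transform import Rotation as R
from plant import manip
class Cam:
    def __init__(s,n):
        f=manip.grab_frame(n); s.im=f["image"]; s.K=f["mtx"]; s.e=np.array(f["eye"]); r=np.array(f["rotation"])
        s.R=r if r.shape==(3,3) else R.from_quat(np.roll(r,-1)).as_matrix()
    def proj(s,p):
        c=(np.atleast_2d(p)-s.e)@s.R; u=c@s.K.T; return u[:,:2]/u[:,2:]
    def ray(s,px,z):
        px=np.atleast_2d(px); d=np.c_[px,np.ones(len(px))]@np.linalg.inv(s.K).T@s.R.T
        return s.e+d*((z-s.e[2])/d[:,2])[:,None]
E
python3 - <<'E'
from h import *
for n,(x,y,w,h,k) in dict(side=(255,120,190,150+80,3.2),top=(250,160,220,150,3.6)).items():
    c=Cam(n)
    print(n,c.R[:,2],c.proj([[.261,.567,.244],[0,0,0],[.5,0,0],[.5,.2,0]]))
    im=c.im[y:y+h,x:x+w]; im=cv2.resize(im,None,fx=k,fy=k,interpolation=cv2.INTER_CUBIC)[:600,:800]
    cv2.imwrite(f"pics/{n}1.png",im); print(im.shape)
E
```

```text
side [ 0.3219579  -0.36714395 -0.87266742] [[154.79970056 812.98393663]
 [560.51680475 500.64445593]
 [342.38995245 314.45226715]
 [274.74168167 388.04758187]]
(600, 608, 3)
top [ 0.07976801  0.00373588 -0.99680645] [[-42.7107654  428.04227349]
 [303.26526092 530.79389459]
 [304.04342467 282.85461505]
 [208.43715467 282.73621133]]
(540, 792, 3)
```

View pics/side1.png

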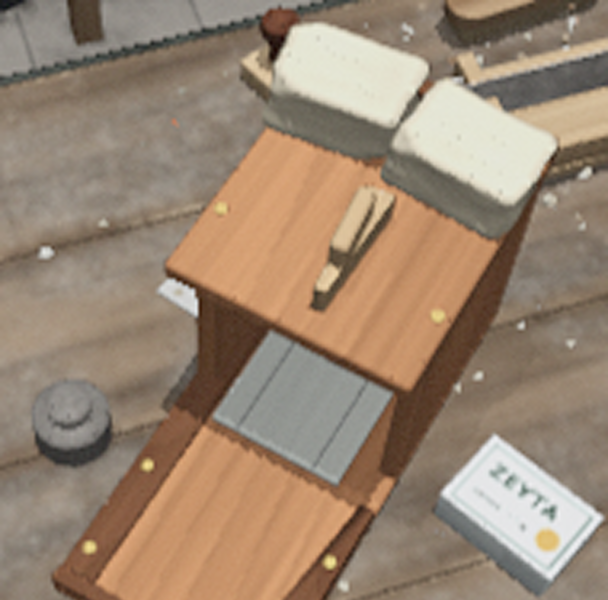

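View pics/top1.png

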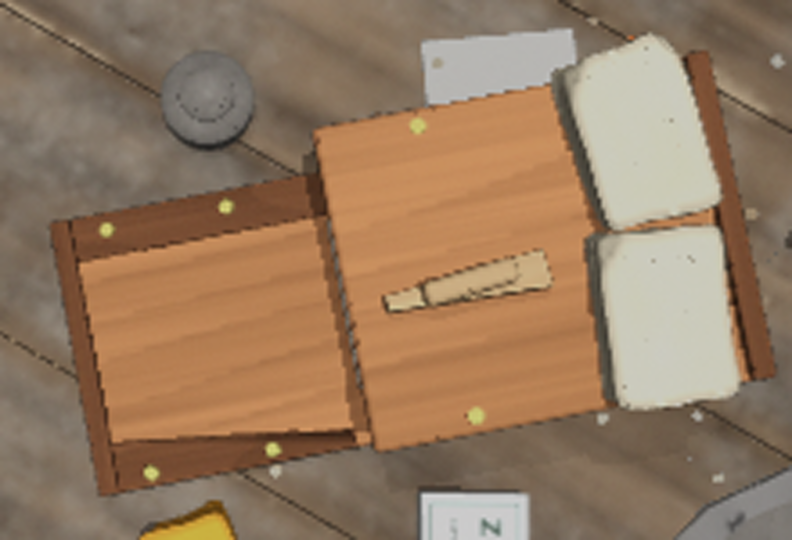

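The crops show the shelf front corners: side (167,268) and (410,388), top (316,130) and (376,450). The stop's outer corners are at top (52,224) and (102,493). In the side crop the plate's front edge runs from (215,415) to (338,483), and the wedge's narrow end points towards the stop. I'll fit the poses from these, and locate the dark box.

```bash
cat > fit.py <<'E'
from h import *
from scipy.optimize import least_squares
S=Cam("side");T=Cam("top")
s1=lambda p:np.array(p)/3.2+[255,120]
t1=lambda p:np.array(p)/3.6+[250,160]
def pose(q,P): return np.c_[np.array(P)[:,:2]/1e3@R.from_euler('z',q[2]).as_matrix()[:2,:2].T+q[:2],np.array(P)[:,2]/1e3]
def fit(so,to,q0):
    def f(q): return np.r_[(S.proj(pose(q,[a for a,_ in so]))-[b for _,b in so]).ravel(),(T.proj(pose(q,[a for a,_ in to]))-[b for _,b in to]).ravel()]
    r=least_squares(f,q0); print(np.round(r.x,4),np.round(r.fun,1)); return r.x
E
python3 - <<'E'
from fit import *
q=fit([((-12,80,22),(274,299)),((-12,-80,22),(337,335)),((138,82,195),s1((167,268))),((138,-82,195),s1((410,388)))],
 [((-12,80,22),t1((52,224))),((-12,-80,22),t1((102,493))),((138,82,195),t1((316,130))),((138,-82,195),t1((376,450)))],[.6,.05,-1.38])
np.save('q.npy',q)
def inst(P,z):
    d=(P[:,:2]-q[:2])@R.from_euler('z',q[2]).as_matrix()[:2,:2]; return np.round(d*1e3,1)
print('plate front',inst(S.ray([s1((215,415)),s1((338,483))],.017),0))
# wedge in stand frame
z0=195
w=fit([((-23,6,z0+45),s1((330,247))),((-40,-2,z0+0),s1((321,309))),((-40,6,z0+24),s1((314,290)))],
 [((-40,6,z0+24),t1((383,295))),((-40,-2,z0+24),t1((388,312))),((-23,6,z0+45),t1((420,285))),((23,6,z0+45),t1((515,258))),((-23,-6,z0+45),t1((430,306)))],[.65,-.1,-1.38])
print('wedge in stand',inst(np.array([w]),0),w[2]-q[2]); np.save('w.npy',w)
def tri(a,b):
    A=[];B=[]
    for c,p in((S,a),(T,b)):
        g=c.ray(p,0)[0]-c.e; g/=np.linalg.norm(g); M=np.eye(3)-np.outer(g,g);A.append(M);B.append(M@c.e)
    return np.round(np.linalg.solve(sum(A),sum(B)),3)
for a,b in[((57,305),(113,103)),((207,268),(230,180)),((243,405),(180,272)),((62,440),(42,205)),((510,400),(340,460)),((190,478),(50,290)),((510,235),(400,425))]: print(tri(a,b))
print(np.round(T.ray([[50,270],[100,240],[340,460],[395,420],[30,225]],0),2))
print(np.round(S.ray([[190,478],[510,370],[500,350],[560,140]],0),2))
print('TCP reach of wedge',pose(q,[(0,0,0),(138,0,0),(337,0,0)]))
E
```

```text
[ 0.5507  0.0542 -1.3797] [-2.7  0.4  0.6  3.7 -0.6 -2.2  1.   0.   0.3 -0.9  0.6  0.7  0.3 -1.
  1.4  0.6]
plate front [[145.1  51.3]
 [144.1 -47.1]]
[ 0.5766 -0.1374 -1.3058] [-0.4 -0.9  0.7  2.1 -0.2 -0.7  0.3  0.1  0.1 -0.2  0.4 -0.5  0.  -0.1
 -0.5  0.5]
wedge in stand [[193.1 -10.9]] 0.07389731896909546
[0.837 0.358 0.166]
[0.695 0.139 0.171]
[ 0.523  0.262 -0.004]
[0.64  0.467 0.186]
[ 0.155 -0.073  0.04 ]
[0.467 0.373 0.305]
[ 0.316 -0.143  0.366]
[[ 0.53  0.53  0.  ]
 [ 0.59  0.43  0.  ]
 [ 0.14 -0.07  0.  ]
 [ 0.22 -0.19  0.  ]
 [ 0.62  0.58  0.  ]]
[[ 0.5   0.41  0.  ]
 [ 0.18 -0.14  0.  ]
 [ 0.21 -0.16  0.  ]
 [ 0.39 -0.75  0.  ]]
TCP reach of wedge [[ 0.55065123  0.05423181  0.        ]
 [ 0.57685703 -0.08125714  0.        ]
 [ 0.61464654 -0.27663614  0.        ]]
```

```bash
python3 - <<'E'
from h import *
def crop(i,x,y,w,h,W,H): return cv2.resize(i[y:y+h,x:x+w],(W,H),interpolation=cv2.INTER_CUBIC)
S=Cam("side").im;T=Cam("top").im
a=crop(S,265,240,134,100,400,300)   # x3 (2.985)
b=crop(T,350,220,60,45,400,300)     # 6.667
c=crop(T,300,360,160,120,400,300)   # 2.5
d=crop(S,340,170,50,75//2*1,400,296); d=cv2.resize(d,(400,300))  # 8
cv2.imwrite('pics/c2.png',np.vstack([np.hstack([a,b]),np.hstack([c,d])]))
E
```

```text
(no output)
```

View pics/c2.png

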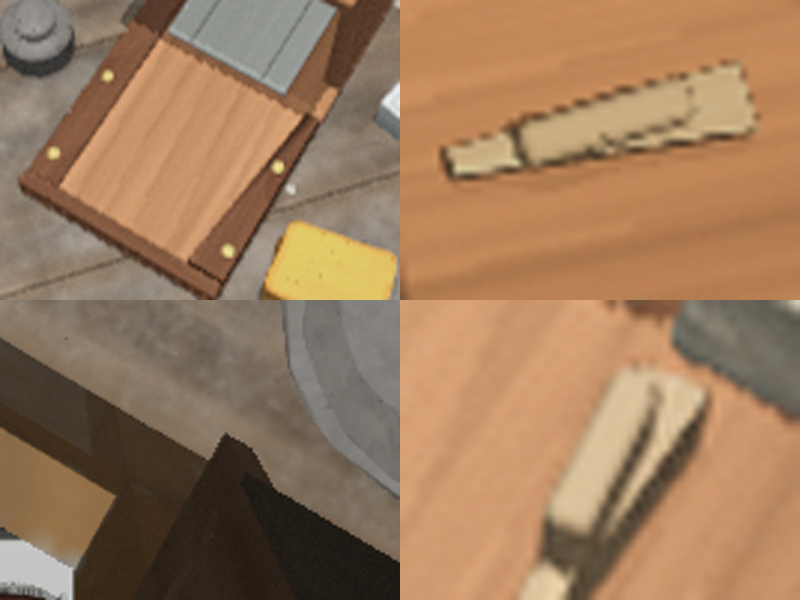

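Crop readings:
- **Stop, side view:** outer corners at (272.4,300.3) and (336.4,336.5).
- **Plate front, side view:** from (322,252.7) to (362.2,271.2).
- **Wedge, top view:** rib from (368.4,238.3) to (393.5,232.3), big end at (401,229.3) and (403.6,239.2).

A dark post stands at the lower right. Now I'll refit.

```bash
python3 - <<'E'
from fit import *
q=fit([((-12,80,22),(272.4,300.3)),((-12,-80,22),(336.4,336.5)),((138,82,195),s1((167,268))),((138,-82,195),s1((410,388)))],
 [((-12,80,22),t1((52,224))),((-12,-80,22),t1((102,493))),((138,82,195),t1((316,130))),((138,-82,195),t1((376,450)))],[.6,.05,-1.38])
np.save('q.npy',q)
inst=lambda P:np.round((P[:,:2]-q[:2])@R.from_euler('z',q[2]).as_matrix()[:2,:2]*1e3,1)
print('plate front',inst(S.ray([(322,252.7),(362.2,271.2)],.017)))
z=195
w=fit([((-23,6,z+45),(358.75,196.9)),((23,6,z+45),(367.2,178.4)),((40,-13,z+24),(378.4,181.7))],
 [((-40,6,z+24),(357.3,242.5)),((-40,-2,z+24),(358.5,246.5)),((40,6,z+24),(401,229.3)),((40,-13,z+24),(403.6,239.2)),((-23,6,z+45),(368.4,238.3)),((23,6,z+45),(393.5,232.3)),((-23,-6,z+45),(369.5,244.5))],[.58,-.137,-1.3])
print('wedge in stand',inst(np.array([w])),np.degrees(w[2]-q[2]),np.degrees(w[2])); np.save('w.npy',w)
for n,p in dict(postbase=T.ray([[300+(225)/2.5,360+135/2.5]],0)).items(): print(n,p)
E
```

```text
[ 0.5506  0.0551 -1.3799] [-1.3 -0.6  1.   2.6 -0.8 -1.9  0.7  0.4 -0.1 -0.8  0.2  0.8 -0.2 -0.9
  0.9  0.7]
plate front [[139.3  47.7]
 [146.2 -50.4]]
[ 0.5772 -0.1377 -1.2768] [-0.8 -0.6  0.6 -1.   1.2 -0.6 -0.4 -0.1 -0.2  0.3 -0.  -0.2  0.6  0.4
 -1.2  0.5 -0.4 -1.3 -0.2  1. ]
wedge in stand [[194.3 -10.5]] 5.904925144796149 -73.15804057719534
postbase [[ 2.31863796e-01 -1.77391331e-01 -2.22044605e-16]]
```

```bash
cat > g.py <<'E'
from h import *
q=np.load('q.npy'); w=np.load('w.npy')
SR=R.from_euler('z',q[2]); SO=np.array([q[0],q[1],0])
def st(): return manip.state()
def cur():
    s=st(); return np.array(s["tool_pos"]),R.from_quat(np.roll(s["tool_rot"],-1))
def tool(tilt=0,yaw=0):
    # tool y along stand +y (turned by yaw), z down, tips leaning to stand +x by tilt (deg)
    return SR*R.from_euler('z',yaw,degrees=True)*R.from_matrix(np.array([[-1,0,0],[0,1,0],[0,0,-1.]]).T)*R.from_euler('y',-tilt if 1 else tilt,degrees=True)
def tgt(p,Rt,tips=True):  # stand mm of fingertips -> TCP world
    P=SO+SR.apply(np.array(p)/1e3)
    return P-Rt.apply([0,0,.014]) if tips else P
def where():
    p,r=cur(); t=p+r.apply([0,0,.014]); s=st()
    print('t',round(s['time'],2),'tips',np.round(SR.inv().apply(t-SO)*1e3,1),'z',np.round(SR.inv().apply(r.apply([0,0,1])),3),'y',np.round(SR.inv().apply(r.apply([0,1,0])),3),'F',np.round(SR.inv().apply(s['contact_force']),1),'j',np.round(s['joint_pos'],2),'w',round(s['gripper_width'],3),s['grasp_force'])
def delta(P,Rt=None):
    p,r=cur(); Rt=Rt or r
    print('shift now-frame',np.round(r.inv().apply(P-p)*1e3,1),'in tgt-frame',np.round(Rt.inv().apply(P-p)*1e3,1),'rot',np.round(np.degrees((r.inv()*Rt).as_rotvec()),2))
E
python3 - <<'E'
from g import *
where()
Rt=tool(35); print(SR.inv().apply(Rt.apply([0,0,1])),SR.inv().apply(Rt.apply([0,1,0])))
Rv=tool(0)
P=SO+SR.apply([.08,0,.3]); print(P)
delta(P,Rv)
print((Rv.inv()*Rt).as_rotvec(degrees=True))
E
```

```text
t 0.5 tips [-558.1 -186.5  231.3] z [ 0. -0. -1.] y [-0.812  0.583 -0.   ] F [-0.2  0.7  0.4] j [ 1.02  0.05  1.61 -0.    1.48 -0.12] w 0.999 0.0
[ 5.73576436e-01 -3.63513112e-17 -8.19152044e-01] [ 3.69950534e-17  1.00000000e+00 -5.55111512e-17]
[ 0.56574488 -0.02347117  0.3       ]
shift now-frame [-523.6 -409.5  -54.7] in tgt-frame [-638.1  186.5  -54.7] rot [-0.    0.   54.32]
[  0. -35.   0.]
```

Emit:
servo_tool:
  moves:
    - [[0,0,-30,0,0,0,0],[0,0,-35,0,0,0,0],[-40,-30,0,0,0,0,0],[-40,-30,0,0,0,0,0],[-40,-30,0,0,0,0,0],[-40,-30,0,0,0,0,0],[0,0,0,0,0,0,0]]

```text
time: 1.38
tool_pos: [0.358, 0.3895, 0.3106]
tool_rot: [0.0, 0.216, 0.976, 0.0]
contact_force: [-0.4, 1.3, 0.5]
gripper_width: -0.001
grasp_force: 0.0
```

```bash
python3 - <<'E'
from g import *
where(); delta(SO+SR.apply([.08,0,.3]),tool(0))
E
```

```text
t 1.38 tips [-364.9 -125.6  296.6] z [ 0.     0.001 -1.   ] y [-0.81   0.587  0.   ] F [-1.3 -0.1  0.5] j [ 0.69 -0.21  1.75 -0.    1.6  -0.45] w -0.001 0.0
shift now-frame [-362.8 -286.6   10.7] in tgt-frame [-444.9  125.6   10.6] rot [5.000e-02 2.000e-02 5.407e+01]
```

Emit:
servo_tool:
  moves:
    - [[-45,-36,0,0,0,0,0],[-45,-36,0,0,0,0,0],[-45,-36,0,0,0,0,0],[-45,-36,0,0,0,0,0],[-45,-36,0,0,0,0,0],[-45,-36,0,0,0,0,0],[-45,-36,0,0,0,0,0],[-45,-36,0,0,0,0,0],[0,0,0,0,0,9,0],[0,0,0,0,0,9,0],[0,0,0,0,0,9,0],[0,0,0,0,0,9,0]]

```text
time: 2.88
tool_pos: [0.5634, -0.0197, 0.3102]
tool_rot: [-0.0, 0.507, 0.862, 0.0]
contact_force: [0.4, -0.1, 0.9]
gripper_width: 0.002
grasp_force: 0.0
```

Emit:
servo_tool:
  moves:
    - [[0,0,0,0,0,9,0],[0,0,0,0,0,9,0],[0,0,0,0,-7,0,0],[0,0,0,0,-7,0,0],[0,0,0,0,-7,0,0],[0,0,0,0,-7,0,0],[0,0,0,0,-7,0,0],[0,0,0,0,0,0,0]]

```text
time: 3.88
tool_pos: [0.5627, -0.0184, 0.3086]
tool_rot: [0.231, 0.604, 0.739, -0.191]
contact_force: [-0.2, -0.5, -0.7]
gripper_width: 0.001
grasp_force: 0.0
```

```bash
python3 - <<'E'
from g import *
where(); Rt=tool(35)
for p in([95,2,60],[95,2,30],[165,2,30],[165,2,17]): print(p); delta(tgt(p,Rt),Rt)
E
```

```text
t 3.88 tips [ 82.4  -2.  297.1] z [ 0.572  0.003 -0.82 ] y [-0.009  1.    -0.003] F [ 0.4 -0.3 -0.7] j [ 0.1  -0.14  1.77 -0.61  1.47 -0.04] w 0.001 0.0
[95, 2, 60]
shift now-frame [125.3   4.5 201.7] in tgt-frame [125.7   4.  201.4] rot [ 0.18 -0.12  0.52]
[95, 2, 30]
shift now-frame [142.4   4.6 226.3] in tgt-frame [142.9   4.  226. ] rot [ 0.18 -0.12  0.52]
[165, 2, 30]
shift now-frame [ 85.    3.9 266.4] in tgt-frame [ 85.6   4.  266.2] rot [ 0.18 -0.12  0.52]
[165, 2, 17]
shift now-frame [ 92.4   4.  277. ] in tgt-frame [ 93.    4.  276.8] rot [ 0.18 -0.12  0.52]
```

Emit:
servo_tool:
  moves:
    - [[25,1,40,0,0,0.5,0],[25,1,40,0,0,0,0],[25,1,40,0,0,0,0],[25,1,40,0,0,0,0],[25,1,40,0,0,0,0],[9,0,12,0,0,0,0],[8,0,13,0,0,0,0],[0,0,0,0,0,0,0]]

```text
time: 4.88
tool_pos: [0.5719, -0.0319, 0.0449]
tool_rot: [0.233, 0.608, 0.735, -0.19]
contact_force: [-0.2, 0.5, 0.6]
gripper_width: 0.002
grasp_force: 0.0
```

```bash
python3 - <<'E'
from g import *
where(); Rt=tool(35)
for p in([165,2,30],[165,2,17]): print(p); delta(tgt(p,Rt),Rt)
cv2.imwrite('pics/s3.png',cv2.resize(Cam("side").im[150:390,230:550],(800,600)))
E
```

```text
t 4.88 tips [97.5  4.5 33.4] z [ 0.573  0.003 -0.819] y [0.002 1.    0.005] F [-0.5 -0.1  0.6] j [ 0.08  0.18  1.93 -0.71  1.07  0.25] w 0.002 0.0
[165, 2, 30]
shift now-frame [-53.3  -2.3  41.5] in tgt-frame [-53.3  -2.4  41.5] rot [ 0.19 -0.01 -0.26]
[165, 2, 17]
shift now-frame [-45.9  -2.4  52.2] in tgt-frame [-45.8  -2.4  52.2] rot [ 0.19 -0.01 -0.26]
```

View pics/s3.png

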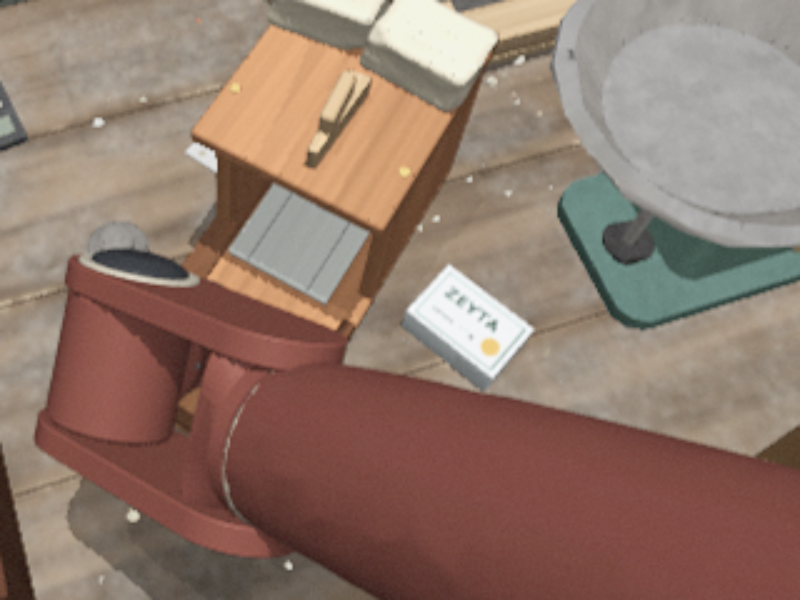

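The arm hangs in front of the shelf with clear space around it. The plate is untouched, its front edge running from (230,252) to (325,303) in the crop.

Emit:
servo_tool:
  moves:
    - [[-18,-1,14,0,0,0,0],[-18,-1,14,0,0,0,0],[-17,0,13,0,0,0,0],[0,0,0,0,0,0,0],[2.8,0,4,0,0,0,0],[2.8,0,4,0,0,0,0],[0,0,0,0,0,0,0]]

```text
time: 5.8
tool_pos: [0.5832, -0.0976, 0.0329]
tool_rot: [0.234, 0.608, 0.735, -0.19]
contact_force: [-1.3, -0.0, 4.2]
gripper_width: -0.003
grasp_force: 2.7
```

```bash
python3 - <<'E'
from g import *
where()
E
```

```text
t 5.8 tips [164.2   3.1  21.4] z [ 0.575  0.005 -0.818] y [0.    1.    0.006] F [-0.2 -1.3  4.2] j [-0.04  0.2   1.93 -0.73  0.99  0.18] w -0.003 2.6770726684480906
```

Emit:
servo_tool:
  moves:
    - [[1.1,0,1.6,0,0,0,0],[0,0,0,0,0,0,0]]

```text
time: 6.05
tool_pos: [0.5841, -0.0979, 0.0327]
tool_rot: [0.236, 0.608, 0.734, -0.19]
contact_force: [-2.6, 1.2, 12.1]
gripper_width: 0.003
grasp_force: 6.0
```

Emit:
servo_tool:
  moves:
    - [[2,0,-0.7,0,0,0,0],[4.1,0.2,-2.9,0,0,0,0],[6.6,0.3,-4.6,0,0,0,0],[6.6,0.3,-4.6,0,0,0,0],[6.6,0.3,-4.6,0,0,0,0],[0,0,0,0,0,0,0]]

```text
time: 6.8
tool_pos: [0.5792, -0.0676, 0.0327]
tool_rot: [0.236, 0.607, 0.734, -0.191]
contact_force: [-4.7, -1.9, 14.7]
gripper_width: -0.003
grasp_force: 7.2
```

```bash
cat > pl.py <<'E'
from g import *
def plate(c):
    # grey plate mask within base-board area, side view; front edge in stand mm
    hsv=cv2.cvtColor(c.im,cv2.COLOR_BGR2HSV); m=((hsv[...,1]<40)&(hsv[...,2]>85)&(hsv[...,2]<190)).astype(np.uint8)
    poly=SO+SR.apply(np.array([[0,54,17],[0,-50,17],[138,-66,17],[165,-55,17],[165,54,17]])/1e3)
    r=np.zeros_like(m); cv2.fillPoly(r,[np.int32(c.proj(poly))],1); m=cv2.morphologyEx(m&r,cv2.MORPH_OPEN,np.ones((3,3)))
    v,u=np.nonzero(m); P=SR.inv().apply(c.ray(np.c_[u,v],.017)-SO)*1e3
    for y in range(-45,55,10):
        k=abs(P[:,1]-y)<5
        if k.sum()>3: print(y,round(P[k,0].min(),1),end='; ')
    print('\ny',np.percentile(P[:,1],[.5,99.5]).round(1),len(P))
E
python3 - <<'E'
from pl import *
where(); c=Cam("side"); plate(c); cv2.imwrite('pics/s4.png',cv2.resize(c.im[150:390,230:550],(800,600)))
E
```

```text
t 6.8 tips [134.    4.9  21.3] z [ 0.578  0.005 -0.816] y [0.001 1.    0.006] F [ 0.9 -5.  14.7] j [ 0.02  0.2   1.93 -0.73  1.02  0.23] w -0.003 7.208105586469173
-35 160.9; -25 159.4; -15 158.1; -5 156.6; 5 155.3; 15 155.0; 25 152.4; 35 152.0; 45 150.7; 
y [-32.6  54.5] 190
```

View pics/s4.png

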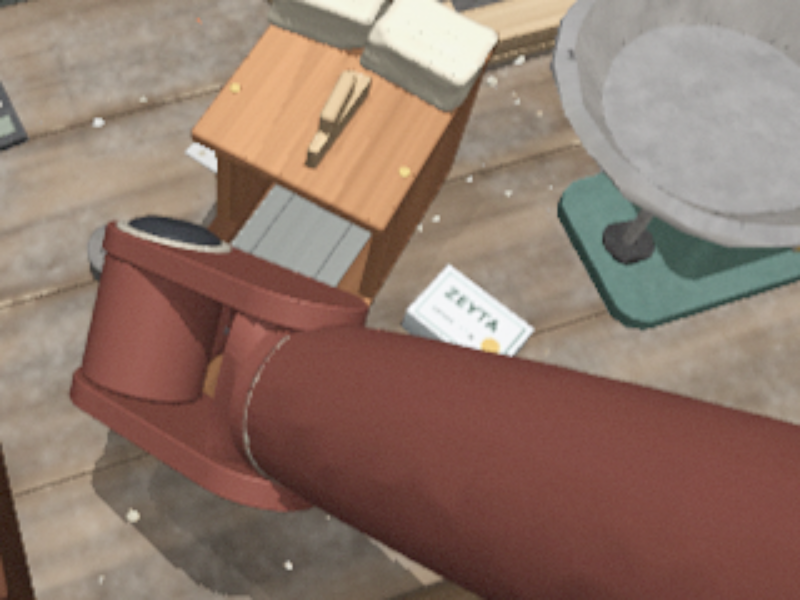

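The wrist hides the plate's front, but the pressing force holds at 14.7 N. I'll carry on dragging and check afterwards.

Emit:
servo_tool:
  moves:
    - [[6.6,0.3,-4.6,0,0,0,0],[6.6,0.3,-4.6,0,0,0,0],[6.6,0.3,-4.6,0,0,0,0],[6.6,0.3,-4.6,0,0,0,0],[6.6,0.3,-4.6,0,0,0,0]]

```text
time: 7.48
tool_pos: [0.573, -0.0286, 0.0327]
tool_rot: [0.236, 0.607, 0.734, -0.192]
contact_force: [-2.7, -6.9, 13.2]
gripper_width: -0.0
grasp_force: 6.5
```

```bash
python3 - <<'E'
from pl import *
where(); c=Cam("side"); t=Cam("top")
cv2.imwrite('pics/c5.png',np.vstack([cv2.resize(c.im[190:310,230:430],(500,300)),cv2.resize(t.im[180:300,260:460],(500,300))]))
E
```

```text
t 7.47 tips [94.5  6.2 21.2] z [ 0.58   0.004 -0.815] y [0.001 1.    0.006] F [ 6.2 -4.  13.2] j [ 0.09  0.2   1.93 -0.72  1.06  0.28] w -0.0 6.485437732189894
```

View pics/c5.png

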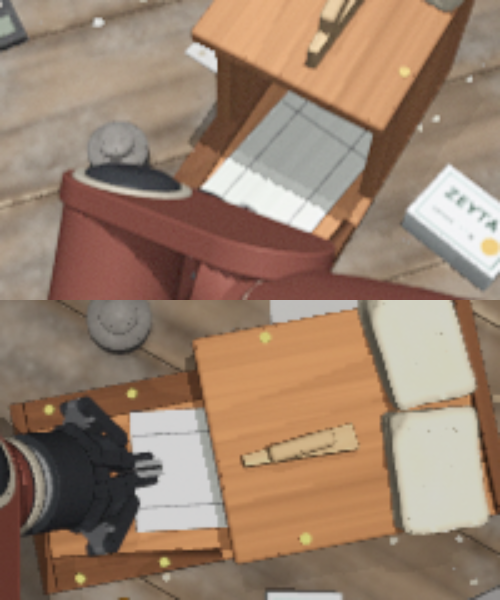

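The plate is following the finger. In the top view its front edge now runs from (312,225.2) to (314.8,272).

```bash
python3 - <<'E'
from pl import *
t=Cam("top"); print(SR.inv().apply(t.ray([(312,225.2),(314.8,272),(344,223.5)],.017)-SO)*1e3)
E
```

```text
[[ 83.48198605  54.06325082  17.        ]
 [ 70.94928371 -42.33949397  17.        ]
 [149.45206127  44.98756201  17.        ]]
```

Emit:
servo_tool:
  moves:
    - [[6.6,0.3,-4.6,0,0,0,0],[6.6,0.3,-4.6,0,0,0,0],[6.6,0.3,-4.6,0,0,0,0],[6.6,0.3,-4.6,0,0,0,0],[6.6,0.3,-4.6,0,0,0,0]]

```text
time: 8.25
tool_pos: [0.5666, 0.011, 0.0327]
tool_rot: [0.236, 0.607, 0.734, -0.192]
contact_force: [-3.0, -7.1, 13.4]
gripper_width: -0.001
grasp_force: 6.9
```

```bash
python3 - <<'E'
from pl import *
where()
t=Cam("top"); g=t.im.astype(int); m=((g.max(2)-g.min(2)<25)&(g.min(2)>150)).astype(np.uint8)
poly=SO+SR.apply(np.array([[-12,60,17],[-12,-60,17],[138,-66,17],[138,60,17]])/1e3)
r=np.zeros_like(m); cv2.fillPoly(r,[np.int32(t.proj(poly))],1); m&=r
v,u=np.nonzero(m);P=SR.inv().apply(t.ray(np.c_[u,v],.017)-SO)*1e3
for y in range(-55,60,10):
    k=abs(P[:,1]-y)<5; print(y,P[k,0].min().round(1) if k.sum()>3 else None,end='; ')
for x in range(0,130,15):
    k=abs(P[:,0]-x)<8; print(x,P[k,1].min().round(1) if k.sum()>3 else None,P[k,1].max().round(1) if k.sum()>3 else None,end='; ')
E
```

```text
t 8.25 tips [54.5  7.5 21.3] z [ 0.58   0.003 -0.815] y [0.002 1.    0.005] F [ 6.4 -4.3 13.4] j [ 0.16  0.21  1.92 -0.71  1.1   0.33] w -0.001 6.895210258662701
-55 90.9; -45 33.7; -35 34.1; -25 36.0; -15 37.0; -5 37.8; 5 58.4; 15 55.8; 25 41.9; 35 43.1; 45 45.0; 55 45.3; 0 None None; 15 None None; 30 -42.3 -8.6; 45 -45.0 55.0; 60 -46.2 53.8; 75 -48.8 51.1; 90 -50.7 50.4; 105 -52.2 47.6; 120 -55.3 46.1;
```

The plate has turned about 7°: its front-left corner is on the left rail and its right corner leads. The stop should square it, so I'll drag straight on.

Emit:
servo_tool:
  moves:
    - [[6.6,-0.2,-4.6,0,0,0,0],[6.6,-0.2,-4.6,0,0,0,0],[6.6,-0.2,-4.6,0,0,0,0],[6.6,-0.2,-4.6,0,0,0,0],[3.3,0,-2.3,0,0,0,0],[3.3,0,-2.3,0,0,0,0],[0,0,0,0,0,0,0]]

```text
time: 9.18
tool_pos: [0.5593, 0.0515, 0.0327]
tool_rot: [0.237, 0.607, 0.734, -0.19]
contact_force: [-1.3, -2.6, 14.2]
gripper_width: -0.001
grasp_force: 6.7
```

```bash
cat > tp.py <<'E'
from g import *
def top():
    t=Cam("top"); g=t.im.astype(int); m=((g.max(2)-g.min(2)<25)&(g.min(2)>125)).astype(np.uint8)
    poly=SO+SR.apply(np.array([[-12,60,17],[-12,-60,17],[125,-66,17],[125,60,17]])/1e3)
    r=np.zeros_like(m); cv2.fillPoly(r,[np.int32(t.proj(poly))],1); m&=r
    v,u=np.nonzero(m);P=SR.inv().apply(t.ray(np.c_[u,v],.017)-SO)*1e3
    for y in range(-55,60,10):
        k=abs(P[:,1]-y)<5; print(y,P[k,0].min().round(1) if k.sum()>3 else None,end='; ')
    print()
    for x in range(0,130,15):
        k=abs(P[:,0]-x)<8; print(x,P[k,1].min().round(1) if k.sum()>3 else None,P[k,1].max().round(1) if k.sum()>3 else None,end='; ')
    print(); return t
E
python3 -c "
from tp import *
where();top()"
```

```text
t 9.18 tips [13.3  8.  21.2] z [ 0.578  0.007 -0.816] y [-0.     1.     0.008] F [ 2.3 -1.8 14.2] j [ 0.23  0.22  1.91 -0.69  1.14  0.38] w -0.001 6.707674339413643
-55 None; -45 -1.9; -35 -2.0; -25 -1.7; -15 -1.8; -5 -0.3; 5 -3.7; 15 -4.6; 25 -0.3; 35 -0.5; 45 -0.2; 55 0.5; 
0 -43.7 55.0; 15 -44.0 54.7; 30 -44.7 54.4; 45 -45.1 54.1; 60 -45.7 53.4; 75 -46.0 53.1; 90 -46.3 52.5; 105 -46.6 52.2; 120 -46.9 51.9;
```

The plate is home, with its front edge at about x=0 and its left edge at y=52–55. I'll nudge it, lift off and untilt.

Emit:
servo_tool:
  moves:
    - [[1.6,0.8,-1.2,0,0,0,0],[0,0,0,0,0,0,0],[0,0,0,0,0,0,0],[-5.7,0,-8.2,0,0,0,0],[-17,0,-25,0,0,0,0],[-29,0,-41,0,0,0,0],[-29,0,-41,0,0,0,0],[-29,0,-41,0,0,0,0],[-29,0,-41,0,0,0,50],[-29,0,-41,0,0,0,50],[0,0,0,0,0,0,50]]

```text
time: 10.6
tool_pos: [0.5576, 0.0538, 0.326]
tool_rot: [0.236, 0.609, 0.734, -0.186]
contact_force: [-0.2, 0.7, -0.7]
gripper_width: 0.586
grasp_force: 0.0
```

```bash
python3 - <<'E'
from tp import *
where(); top()
Rt=tool(12,5.9)
W=lambda x,z: SR.inv().apply(np.array([w[0],w[1],0])+R.from_euler('z',w[2]).apply([x/1e3,0,z/1e3])-SO)*1e3
for z in(270,224.5):
    p=W(-6,z); print(p.round(1)); delta(tgt(p,Rt),Rt)
E
```

```text
t 10.6 tips [ 10.6   6.8 314.5] z [ 0.573  0.012 -0.819] y [0.    1.    0.015] F [-0.7 -0.1 -0.7] j [ 0.24 -0.11  1.72 -0.61  1.55  0.07] w 0.586 0.0
-55 None; -45 -2.3; -35 -2.0; -25 -1.7; -15 -13.2; -5 -12.9; 5 -2.1; 15 -1.9; 25 -2.0; 35 -2.1; 45 -1.9; 55 -1.5; 
0 -44.1 54.3; 15 -44.0 54.3; 30 -44.4 54.8; 45 -44.3 54.6; 60 -44.1 54.7; 75 -44.4 54.4; 90 -44.3 54.6; 105 -44.2 54.3; 120 -44.5 54.3; 
[188.4 -11.1 270. ]
shift now-frame [-127.8  -17.2  136.5] in tgt-frame [-168.2  -35.7   75.5] rot [-1.88 22.96 -5.7 ]
[188.4 -11.1 224.5]
shift now-frame [-101.8  -17.7  173.8] in tgt-frame [-158.8  -35.7  120. ] rot [-1.88 22.96 -5.7 ]
```

The plate is now square and home: the front edge reads a uniform −2 mm (calibration bias) and the left edge 54.5. Next, the wedge.

Emit:
servo_tool:
  moves:
    - [[0,0,0,-0.6,7.6,-1.9,50],[0,0,0,-0.6,7.7,-1.9,50],[0,0,0,-0.6,7.7,-1.9,50],[-42,-9,10,0,0,0,50],[-42,-9,10,0,0,0,50],[-42,-9,25,0,0,0,50],[-42,-9,30,0,0,0,50],[0,0,0,0,0,0,50]]

```text
time: 11.65
tool_pos: [0.571, -0.1315, 0.2763]
tool_rot: [0.078, 0.594, 0.798, -0.066]
contact_force: [0.3, 0.5, -0.3]
gripper_width: 0.584
grasp_force: 0.0
```

```bash
python3 - <<'E'
from tp import *
where()
Rt=tool(12,5.9)
W=lambda x,z: SR.inv().apply(np.array([w[0],w[1],0])+R.from_euler('z',w[2]).apply([x/1e3,0,z/1e3])-SO)*1e3
for z in(270,225):
    delta(tgt(W(-6,z),Rt),Rt)
S=Cam("side").im;T=Cam("top").im
cv2.imwrite('pics/c6.png',np.hstack([cv2.resize(S[130:270,310:430],(400,467)),cv2.resize(T[190:300,330:424],(400,467))]))
E
```

```text
t 11.65 tips [189.9 -15.3 262.6] z [ 0.203  0.007 -0.979] y [-0.097  0.995 -0.013] F [-0.4  0.4 -0.3] j [-0.27 -0.11  1.73 -0.18  1.43 -0.54] w 0.584 0.0
shift now-frame [-0.3  4.  -7.5] in tgt-frame [-0.3  4.1 -7.5] rot [-0.8  -0.3  -0.15]
shift now-frame [ 8.8  4.6 36.5] in tgt-frame [ 9.   4.1 36.6] rot [-0.8  -0.3  -0.15]
```

View pics/c6.png

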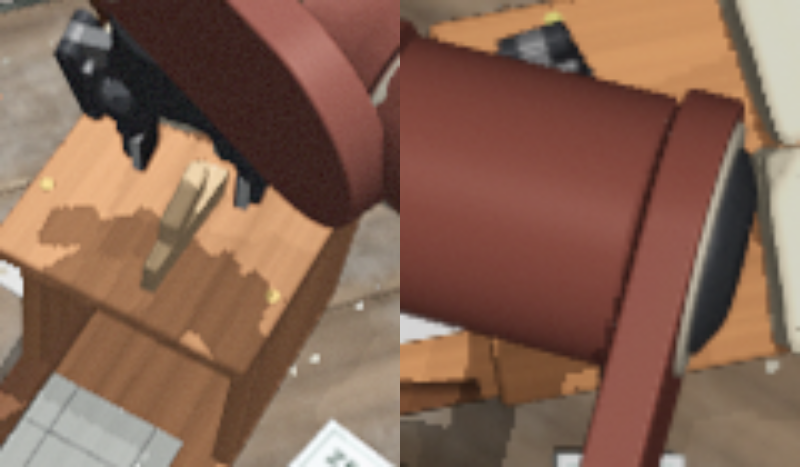

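Both fingers straddle the wedge: in the side panel they're at (140,150) and (245,190), with the wedge between at (185,220). Before inserting I'll estimate the wrist height from logged poses, to check clearance to the shelf.

```bash
python3 - <<'E'
from g import *
from scipy.optimize import least_squares
D=[([1.02,.05,1.61,0,1.48],[-558.1,-186.5,231.3],[0,0,-1]),([.69,-.21,1.75,0,1.6],[-364.9,-125.6,296.6],[0,0,-1]),([.1,-.14,1.77,-.61,1.47],[82.4,-2,297.1],[.572,.003,-.82]),([.08,.18,1.93,-.71,1.07],[97.5,4.5,33.4],[.573,.003,-.819]),([-.04,.2,1.93,-.73,.99],[164.2,3.1,21.4],[.575,.005,-.818]),([.23,.22,1.91,-.69,1.14],[13.3,8,21.2],[.578,.007,-.816]),([.24,-.11,1.72,-.61,1.55],[10.6,6.8,314.5],[.573,.012,-.819]),([-.27,-.11,1.73,-.18,1.43],[189.9,-15.3,262.6],[.203,.007,-.979])]
def f(p):
    h,a,b,d,L=p; o=[]
    for j,t,z in D:
        r=a*np.sin(j[1])+b*np.sin(j[1]+j[2]); zz=h+a*np.cos(j[1])+b*np.cos(j[1]+j[2])
        wc=R.from_euler('z',j[0]).apply([r,d,zz]); o.append(wc+L*SR.apply(z)-SO-SR.apply(np.array(t)/1e3))
    return np.ravel(o)
s=least_squares(f,[.3,.4,.5,.07,.25]);print(s.x.round(3),np.abs(s.fun).max())
E
```

```text
[0.281 0.284 0.589 0.073 0.277] 0.017379375418708543
```

Emit:
servo_tool:
  moves:
    - [[2,4,8,-0.8,-0.3,0,50],[3,0.5,12,0,0,0,50],[2,0,9,0,0,0,50],[1.5,0,5,0,0,0,50],[0,0,0,0,0,0,50]]

```text
time: 12.38
tool_pos: [0.577, -0.1272, 0.2461]
tool_rot: [0.088, 0.592, 0.799, -0.061]
contact_force: [-0.2, -0.1, 1.0]
gripper_width: 0.585
grasp_force: 0.0
```

```bash
python3 - <<'E'
from tp import *
where()
Rt=tool(12,5.9)
W=lambda x,z: SR.inv().apply(np.array([w[0],w[1],0])+R.from_euler('z',w[2]).apply([x/1e3,0,z/1e3])-SO)*1e3
delta(tgt(W(-6,225),Rt),Rt)
E
```

```text
t 12.38 tips [186.9  -8.2 232.4] z [ 0.21   0.029 -0.977] y [-0.104  0.995  0.007] F [ 0.  -0.3  1. ] j [-0.26 -0.09  1.76 -0.18  1.35 -0.53] w 0.585 0.0
shift now-frame [ 0.4 -3.   7.5] in tgt-frame [ 0.4 -2.9  7.5] rot [0.41 0.24 0.01]
```

Emit:
servo_tool:
  moves:
    - [[0,-3,4,0.4,0,0,50],[0,0,4,0,0,0,50],[0,0,0,0,0,0,12],[0,0,0,0,0,0,5],[0,0,0,0,0,0,5],[0,0,0,0,0,0,5],[0,0,0,0,0,0,5]]

```text
time: 13.25
tool_pos: [0.5751, -0.13, 0.2393]
tool_rot: [0.086, 0.593, 0.798, -0.063]
contact_force: [-0.7, -0.4, 1.6]
gripper_width: 0.122
grasp_force: 62.2
```

```bash
python3 -c "
from tp import *
where()"
```

```text
t 13.25 tips [189.3 -10.7 225.6] z [ 0.212  0.023 -0.977] y [-0.103  0.995  0.001] F [ 0.3 -0.8  1.6] j [-0.27 -0.09  1.77 -0.19  1.34 -0.53] w 0.122 62.183371782302856
```

Emit:
servo_tool:
  moves:
    - [[-3,0,-12,0,0,0,5],[-8,0,-38,0,0,0,5],[0,0,0,0,0,0,5]]

```text
time: 13.62
tool_pos: [0.5768, -0.1305, 0.2955]
tool_rot: [0.09, 0.593, 0.798, -0.062]
contact_force: [-0.2, 0.6, -0.4]
gripper_width: 0.124
grasp_force: 62.0
```

```bash
python3 - <<'E'
from tp import *
where()
Rt=tool(12.3,0)
for p in([83,-54,275],[83,-54,66],[95,-54,50]): delta(tgt(p,Rt),Rt)
E
```

```text
t 13.62 tips [190.2  -9.1 281.8] z [ 0.215  0.03  -0.976] y [-0.103  0.995  0.008] F [-0.6 -0.1 -0.4] j [-0.27 -0.12  1.71 -0.18  1.43 -0.55] w 0.124 62.01632380485535
shift now-frame [110.  -33.3 -17.7] in tgt-frame [106.2 -44.5 -16.2] rot [1.71 0.21 5.67]
shift now-frame [155.3 -34.9 186.3] in tgt-frame [150.7 -44.5 188. ] rot [1.71 0.21 5.67]
shift now-frame [147.2 -36.3 204.5] in tgt-frame [142.4 -44.5 206.2] rot [1.71 0.21 5.67]
```

Emit:
servo_tool:
  moves:
    - [[0,0,0,1.6,0.2,5.7,5],[36,-15,-5,0,0,0,5],[36,-15,-5,0,0,0,5],[34,-14.5,-6,0,0,0,5],[0,0,0,0,0,0,5],[9,0,41,0,0,0,5],[9,0,41,0,0,0,5],[9,0,41,0,0,0,5],[0,0,0,0,0,0,5],[0,0,0,0,0,0,5]]

```text
time: 14.88
tool_pos: [0.5112, -0.0335, 0.1596]
tool_rot: [0.08, 0.633, 0.767, -0.069]
contact_force: [-0.2, -0.2, -0.0]
gripper_width: 0.118
grasp_force: 62.0
```

```bash
python3 - <<'E'
from tp import *
where()
Rt=tool(12.3,0)
for p in([85,-54,70],[95,-54,55]): delta(tgt(p,Rt),Rt)
S=Cam("side").im;T=Cam("top").im
cv2.imwrite('pics/c7.png',np.hstack([cv2.resize(S[190:330,270:390],(400,467)),cv2.resize(T[190:300,260:354],(400,467))]))
E
```

```text
t 14.88 tips [ 82.4 -55.5 145.9] z [ 0.21  -0.003 -0.978] y [ 0.     1.    -0.003] F [ 0.1 -0.3 -0. ] j [-0.11 -0.17  1.98 -0.21  1.28 -0.24] w 0.118 61.96777939796448
shift now-frame [13.5  1.7 74.8] in tgt-frame [13.7  1.4 74.7] rot [-0.2  -0.16  0.02]
shift now-frame [ 6.9  1.7 91.5] in tgt-frame [ 7.1  1.4 91.5] rot [-0.2  -0.16  0.02]
```

View pics/c7.png

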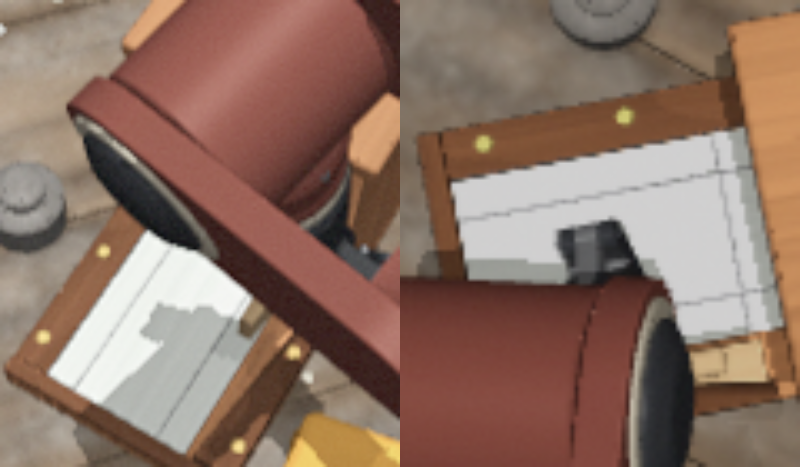

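The wedge is held over the gap. In the top panel its big end is at (768,345)–(770,383), and in the side panel the narrow end is near (250,320). I'll check this against the prediction.

```bash
python3 - <<'E'
from g import *
S=Cam("side");T=Cam("top")
i=lambda P:(SR.inv().apply(P-SO)*1e3).round(1)
print('big end +y,-y',i(T.ray([(346.5,271.1),(347,280)],.139)), 'expect x127, y -49.5,-68.5')
print('pred side tip',S.proj(SO+SR.apply(np.array([[47,-49.5,139],[47,-57.5,139],[47,-49.5,115],[47,-57.5,115]])/1e3)).round(1), 'seen ~(342.5..348,285..291)')
E
```

```text
big end +y,-y [[130.1 -53.5 139. ]
 [127.9 -69.9 139. ]] expect x127, y -49.5,-68.5
pred side tip [[341.4 285.4]
 [345.2 287.5]
 [340.9 290.3]
 [344.6 292.4]] seen ~(342.5..348,285..291)
```

Emit:
servo_tool:
  moves:
    - [[4.5,1.2,25,-0.2,-0.1,0,5],[4.5,1.2,25,0,0,0,5],[4.5,1.2,25,0,0,0,5],[0,0,0,0,0,0,5],[0,0,0,0,0,0,5]]

```text
time: 15.7
tool_pos: [0.515, -0.035, 0.0835]
tool_rot: [0.082, 0.633, 0.767, -0.068]
contact_force: [-0.3, 0.1, -0.0]
gripper_width: 0.122
grasp_force: 62.0
```

```bash
python3 - <<'E'
from g import *
where()
Rt=tool(12.3,0)
for p in([95,-52,60],[95,-52,43]): delta(tgt(p,Rt),Rt)
p,r=cur(); t=SR.inv().apply(p+r.apply([0,0,.014])-SO)*1e3
for n in("side","top"):
    c=Cam(n); hsv=cv2.cvtColor(c.im,cv2.COLOR_BGR2HSV)
    C=np.array([[-40,6,24],[-40,-2,24],[40,6,24],[40,-13,24]])+[t[0]+5,t[1],t[2]-30.6]
    print(n,'pred',c.proj(SO+SR.apply(C/1e3)).round(1).tolist())
    m=((hsv[...,1]>50)&(hsv[...,1]<115)&(hsv[...,2]>70)&(hsv[...,0]<28)&(hsv[...,0]>12)).astype(np.uint8)
    roi=np.array([[-10,-40],[-10,-80],[150,-85],[150,-40]]); poly=np.c_[roi+[t[0]-45,0],[t[2]-7]*4]; poly[:,0]=roi[:,0]+20
    r_=np.zeros_like(m); cv2.fillPoly(r_,[np.int32(c.proj(SO+SR.apply(poly/1e3)))],1); m&=r_
    k,l,st_,_=cv2.connectedComponentsWithStats(m)
    for a in range(1,k):
        if st_[a,4]>12:
            b=cv2.boxPoints(cv2.minAreaRect(np.argwhere(l==a)[:,::-1].astype(np.float32)))
            print(st_[a].tolist(),b.round(1).tolist(),(SR.inv().apply(c.ray(b,(t[2]-6.6)/1e3)-SO)*1e3)[:,:2].round(1).tolist())
E
```

```text
t 15.7 tips [ 84.6 -52.   69.8] z [ 0.212  0.001 -0.977] y [-0.001  1.     0.   ] F [-0.2 -0.3 -0. ] j [-0.11 -0.07  2.03 -0.23  1.13 -0.21] w 0.122 61.96726083755493
shift now-frame [-8.  -0.  11.8] in tgt-frame [-8.  -0.  11.8] rot [ 0.03 -0.06  0.04]
shift now-frame [-4.4 -0.  28.4] in tgt-frame [-4.4 -0.  28.4] rot [ 0.03 -0.06  0.04]
side pred [[338.9, 298.3], [342.4, 300.3], [358.4, 267.1], [366.5, 271.5]]
[339, 296, 6, 8, 31] [[337.5, 299.5], [341.0, 296.0], [345.0, 300.0], [341.5, 303.5]] [[45.9, -44.8], [55.9, -47.1], [52.8, -58.1], [42.8, -55.8]]
top pred [[304.4, 275.5], [305.1, 279.5], [343.9, 267.9], [345.7, 277.3]]
[328, 268, 18, 11, 139] [[327.3999938964844, 270.8999938964844], [343.20001220703125, 267.79998779296875], [345.0, 277.0], [329.20001220703125, 280.20001220703125]] [[96.3, -45.6], [128.3, -45.4], [128.3, -64.0], [96.4, -64.3]]
[337, 283, 18, 6, 46] [[337.0, 286.0], [353.5, 282.70001220703125], [354.1000061035156, 285.3999938964844], [337.5, 288.70001220703125]] [[109.3, -78.5], [142.8, -78.3], [142.8, -83.7], [109.4, -83.9]]
```

The measured wedge matches the prediction within about 1 mm, so it needs about 2 mm towards the rail. I'll move it back and lower it.

Emit:
servo_tool:
  moves:
    - [[-9,-2.2,4,0,0,0,5],[0.8,0,4,0,0,0,5],[1,0,5,0,0,0,5],[1,0,5,0,0,0,5],[0,0,0,0,0,0,5]]

```text
time: 16.42
tool_pos: [0.513, -0.0448, 0.0646]
tool_rot: [0.081, 0.633, 0.767, -0.069]
contact_force: [0.5, -0.2, 0.4]
gripper_width: 0.12
grasp_force: 62.0
```

```bash
python3 -c "
from g import *
where()"
```

```text
t 16.43 tips [ 93.9 -55.9  50.9] z [ 0.211 -0.003 -0.978] y [-0.001  1.    -0.003] F [0.3 0.5 0.4] j [-0.13 -0.04  2.04 -0.23  1.09 -0.22] w 0.12 61.966989040374756
```

Emit:
servo_tool:
  moves:
    - [[0.6,0.8,3,0,0,0,5],[0.6,0,3,0,0,0,5],[0.4,0,2,0,0,0,5],[0,0,0,0,0,0,5]]

```text
time: 16.92
tool_pos: [0.5143, -0.0449, 0.0571]
tool_rot: [0.081, 0.633, 0.767, -0.068]
contact_force: [0.4, 0.5, -1.1]
gripper_width: 0.121
grasp_force: 62.0
```

```bash
python3 -c "
from g import *
where()"
```

```text
t 16.93 tips [ 94.2 -54.6  43.4] z [ 0.211 -0.002 -0.977] y [-0.001  1.    -0.002] F [-0.4  0.5 -1.1] j [-0.13 -0.03  2.04 -0.23  1.07 -0.21] w 0.121 61.966660022735596
```

Emit:
servo_tool:
  moves:
    - [[0.4,0,1.2,0,0,0,5],[0,0,0,0,0,0,5]]

```text
time: 17.18
tool_pos: [0.5146, -0.0448, 0.0563]
tool_rot: [0.082, 0.633, 0.767, -0.068]
contact_force: [0.8, 0.1, -0.2]
gripper_width: 0.12
grasp_force: 62.1
```

```bash
python3 -c "
from g import *
where()"
```

```text
t 17.18 tips [ 94.2 -54.3  42.6] z [ 0.211 -0.001 -0.977] y [-0.001  1.    -0.001] F [ 0.1  0.8 -0.2] j [-0.13 -0.03  2.04 -0.23  1.07 -0.21] w 0.12 62.11693525314331
```

Still no contact, so I'll keep lowering in 1 mm steps.

Emit:
servo_tool:
  moves:
    - [[0.3,0,1,0,0,0,5],[0.3,0,1,0,0,0,5],[0,0,0,0,0,0,5]]

```text
time: 17.55
tool_pos: [0.5156, -0.0449, 0.0562]
tool_rot: [0.082, 0.633, 0.767, -0.068]
contact_force: [-2.5, 0.6, 9.6]
gripper_width: 0.12
grasp_force: 63.3
```

```bash
python3 -c "
from g import *
where()"
```

```text
t 17.55 tips [ 94.5 -53.3  42.5] z [ 0.213  0.    -0.977] y [-0.001  1.    -0.   ] F [-1.1 -2.3  9.6] j [-0.13 -0.02  2.04 -0.23  1.07 -0.21] w 0.12 63.3163046836853
```

Contact at 42.5, so the wedge is on the base board. I'll ease off slightly and drive it towards the stop.

Emit:
servo_tool:
  moves:
    - [[-0.3,0,-1.5,0,0,0,5],[5,0.2,-1.1,0,0,0,5],[5,0.2,-1.1,0,0,0,5],[5,0.2,-1.1,0,0,0,5],[5,0.2,-1.1,0,0,0,5],[5,0.2,-1.1,0,0,0,5],[0,0,0,0,0,0,5]]

```text
time: 18.42
tool_pos: [0.5109, -0.0186, 0.0562]
tool_rot: [0.082, 0.632, 0.767, -0.068]
contact_force: [-0.2, -0.1, 6.0]
gripper_width: 0.122
grasp_force: 62.8
```

```bash
python3 -c "
from g import *
where()"
```

```text
t 18.43 tips [ 67.8 -53.   42.5] z [ 0.211 -0.001 -0.977] y [-0.001  1.    -0.001] F [ 0.1 -0.2  6. ] j [-0.08 -0.03  2.05 -0.23  1.08 -0.16] w 0.122 62.810693979263306
```

Emit:
servo_tool:
  moves:
    - [[4,0.3,-1,0,0,0,5],[4,0.4,-1,0,0,0,5],[4,0.3,-0.9,0,0,0,5],[3,0.2,-0.6,0,0,0,5],[0,0,0,0,0,0,5]]

```text
time: 19.05
tool_pos: [0.5096, -0.0034, 0.0563]
tool_rot: [0.082, 0.632, 0.767, -0.067]
contact_force: [4.9, -1.2, 2.0]
gripper_width: 0.121
grasp_force: 62.3
```

```bash
python3 -c "
from g import *
where()"
```

```text
t 19.05 tips [ 52.6 -51.3  42.6] z [ 0.211  0.001 -0.977] y [-0.001  1.     0.001] F [2.1 4.6 2. ] j [-0.05 -0.03  2.05 -0.23  1.09 -0.13] w 0.121 62.30831980705261
```

Emit:
servo_tool:
  moves:
    - [[2,0.3,-0.4,0,0,0,5],[2,0.3,-0.4,0,0,0,5],[1,0.1,-0.2,0,0,0,5],[0,0,0,0,0,0,5]]

```text
time: 19.55
tool_pos: [0.5094, 0.0011, 0.0563]
tool_rot: [0.082, 0.633, 0.767, -0.068]
contact_force: [5.2, -2.7, 2.8]
gripper_width: 0.121
grasp_force: 62.3
```

```bash
python3 -c "
from g import *
where()"
```

```text
t 19.55 tips [ 48.1 -50.6  42.6] z [ 0.212  0.001 -0.977] y [-0.001  1.     0.001] F [3.7 4.6 2.8] j [-0.04 -0.03  2.05 -0.24  1.09 -0.12] w 0.121 62.25663185119629
```

Emit:
servo_tool:
  moves:
    - [[2,0.4,-0.4,0,0,0,5],[2,0.4,-0.4,0,0,0,5],[0,0,0,0,0,0,5]]

```text
time: 19.92
tool_pos: [0.5093, 0.0041, 0.0564]
tool_rot: [0.083, 0.632, 0.767, -0.069]
contact_force: [5.9, -7.2, 2.4]
gripper_width: 0.118
grasp_force: 62.2
```

```bash
python3 -c "
from g import *
where()"
```

```text
t 19.93 tips [ 45.2 -50.2  42.8] z [ 0.215 -0.    -0.977] y [-0.001  1.    -0.001] F [8.2 4.5 2.4] j [-0.03 -0.03  2.05 -0.24  1.09 -0.11] w 0.118 62.214142084121704
```

Emit:
servo_tool:
  moves:
    - [[2,0.4,-0.4,0,0,0,5],[1.5,0.3,-0.3,0,0,0,5],[0,0,0,0,0,0,5]]

```text
time: 20.3
tool_pos: [0.5094, 0.0052, 0.0566]
tool_rot: [0.085, 0.632, 0.767, -0.071]
contact_force: [5.4, -17.8, 2.2]
gripper_width: 0.116
grasp_force: 61.8
```

```bash
python3 -c "
from g import *
where()"
```

```text
t 20.3 tips [ 44.2 -49.9  43. ] z [ 0.22  -0.002 -0.975] y [-0.002  1.    -0.002] F [18.5  1.9  2.2] j [-0.02 -0.03  2.04 -0.25  1.09 -0.11] w 0.116 61.81576609611511
```

The wedge jammed at 18.5 N. I'll release and lift away.

Emit:
servo_tool:
  moves:
    - [[0,0,0,0,0,0,50],[0,0,0,0,0,0,50],[0,0,0,0,0,0,50],[0,0,0,0,0,0,50],[-2,0,-9,0,0,0,50],[-4,0,-20,0,0,0,50],[-8,0,-39,0,0,0,50],[-10,0,-48,0,0,0,50],[-10,0,-48,0,0,0,50],[40,-30,-10,0,0,0,50],[50,-30,-12,0,0,0,50],[0,0,0,0,0,0,50]]

```text
time: 21.8
tool_pos: [0.4305, 0.0921, 0.2267]
tool_rot: [0.082, 0.631, 0.769, -0.067]
contact_force: [-0.1, 0.2, -0.3]
gripper_width: 0.586
grasp_force: 0.0
```

```bash
python3 - <<'E'
from tp import *
where(); top()
for n in("side","top"):
    c=Cam(n); hsv=cv2.cvtColor(c.im,cv2.COLOR_BGR2HSV)
    C=np.array([[-40,6,24],[-40,-2,24],[40,6,24],[40,-13,24]])+[50,-51,12]
    print(n,'pred',c.proj(SO+SR.apply(C/1e3)).round(1).tolist())
    m=((hsv[...,1]>50)&(hsv[...,1]<115)&(hsv[...,2]>70)&(hsv[...,0]<28)&(hsv[...,0]>12)).astype(np.uint8)
    poly=np.array([[-10,-35,36],[-10,-75,36],[140,-75,36],[140,-35,36]])/1e3
    r_=np.zeros_like(m); cv2.fillPoly(r_,[np.int32(c.proj(SO+SR.apply(poly)))],1); m&=r_
    k,l,s,_=cv2.connectedComponentsWithStats(m)
    for a in range(1,k):
        if s[a,4]>12:
            b=cv2.boxPoints(cv2.minAreaRect(np.argwhere(l==a)[:,::-1].astype(np.float32)))
            print(s[a].tolist(),(SR.inv().apply(c.ray(b,.036)-SO)*1e3)[:,:2].round(1).tolist())
E
```

```text
t 21.8 tips [ -56.2 -110.9  213. ] z [ 0.21   0.001 -0.978] y [-0.005  1.    -0.   ] F [-0.2 -0.1 -0.3] j [ 0.17 -0.39  2.04 -0.21  1.48 -0.01] w 0.586 0.0
-55 None; -45 -1.9; -35 -2.4; -25 -1.7; -15 -2.2; -5 -2.3; 5 -2.1; 15 -2.2; 25 -2.4; 35 -2.1; 45 -2.3; 55 -1.5; 
0 -43.7 55.0; 15 -43.7 54.7; 30 -43.6 54.9; 45 -43.0 55.0; 60 -43.3 55.1; 75 -43.2 54.9; 90 -43.9 55.0; 105 -43.8 55.0; 120 -43.7 55.1; 
side pred [[328.1, 318.9], [331.5, 320.9], [347.8, 287.2], [355.7, 291.6]]
top pred [[285.5, 278.8], [286.2, 282.7], [324.2, 271.4], [325.9, 280.6]]
[283, 272, 43, 11, 266] [[5.9, -35.9], [90.5, -45.5], [88.5, -62.5], [4.0, -52.9]]
```

```bash
python3 -c "
from plant import manip
print(manip.job_done())"
```

```text
the job is handed in; nothing more can be done
None
```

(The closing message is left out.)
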